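# Clear the spindle and hold the amber cuvette in the light path

## Task

Somebody parked the green roll of labelling tape on the spindle of the small light bench, where it blocks the light: lift it straight up off the spindle and stand it on its flat end in the blue tray. Then take the amber cuvette out of the white rack, gripping it by its two frosted faces only and never by the clear end faces, and hold it upright in the light path above the spindle, with the light passing in through one clear end face, through the window low down in the cuvette, and out through the other. Finish while still holding it there, touching neither the bench nor anything else with it, and leave everything else where it is.

Things in the scene. Friction and masses are not known exactly. Their poses are not given: they have to be found in the camera images.
- bench: light bench, fixed: aluminium base plate 100 x 300 x 12 mm, origin under its centre, light path along its y. White lamp housing at y +66 to +144 mm, dark blue detector housing at y -66 to -128 mm, both 84 mm wide, tops 120 mm above the table. At the origin a round pedestal, 40 mm diameter, 45 mm high, carries an upright steel spindle, 22 mm diameter, its top 67 mm above the table.
- light_spot (a point): middle of the light path, straight above the spindle, 90 mm above the table, axes as the bench (light along y). A dark lens barrel, 32 mm diameter, points at it from each housing; the barrels end 50 mm either side of it, and this 100 mm gap is open above and to +x and -x.
- roll: green roll of labelling tape, a ring 58 mm outside diameter, 26 mm hole, 51 mm high, about 0.1 kg; origin at the centre of its lower flat end, z along its hole. It starts on the spindle, resting on the pedestal with its underside 45 mm above the table; the top of the spindle reaches 22 mm into it.
- tray: shallow blue open tray, fixed, 140 x 140 x 20 mm outside, walls and floor 4 mm thick; origin at the centre of its underside.
- rack: white cuvette rack, a fixed block 150 (x) x 50 (y) x 30 mm, origin under its centre; three pockets 50 mm apart in a row along its x, 15 mm deep. The cuvettes stand in them with their long side along the row, 1 mm loose all round, in any order. Rack and tray may each be on the robot's left or right.
- amber_cuvette: solid amber glass block 22.5 (x) x 12.5 (y) x 45 mm tall, plus an orange cap 19 x 8.5 x 7 mm on top; 35 g; origin under its centre, z up. The wide +y and -y faces, 12.5 mm apart, are frosted milky white: grip these. The narrow +x and -x end faces are clear amber: light goes through along x, either way round. Starts in the rack, underside 15 mm above the table, upper 30 mm and cap standing out.
- amber_cuvette_window (a point): middle of the amber cuvette's light window, on its axis 15 mm above its underside (same axes as the cuvette); this point belongs at light_spot.
- green_cuvette: green cuvette: solid green glass block with two milky white frosted side faces and a smaller green cap; same size as amber_cuvette, standing in the rack. Leave it alone.
- blue_cuvette: blue cuvette: solid blue glass block with two milky white frosted side faces and a smaller blue cap; same size as amber_cuvette, standing in the rack. Leave it alone.
- reagent_bottle: dark brown reagent bottle, 72 mm diameter, 150 mm tall, loose, beyond the tray or rack on the left; origin under its centre. Leave it.
- beaker: glass beaker, 68 mm diameter, 90 mm tall, loose, beyond the bench; origin under its centre. Leave it.
- tip_box: yellow pipette tip box, 85 x 120 x 60 mm, loose, at the right side; origin under its centre. Leave it.
- vial_a: small amber vial, 28 mm diameter, 50 mm tall, loose, beyond the bench; origin under its centre. Leave it.
- vial_b: another small amber vial, the same size. Leave it.
- screwdriver: screwdriver about 0.2 m long, lying across the table between the robot and the bench. Leave it.
Not all that is in view belongs to the job. There is more than one size of the tray; the job needs the largest. Several things have the shape of the roll; the one meant has the colours described above.

How it is judged:
By the outcome, as a careful person would: the job done as asked, in the order asked, and still so for the second after the job is handed in, while the arm keeps its last pose, push and grip.
It also fails if it takes over 61 s, if anything falls off the work surface, if the arm or the gripper's body presses on something with over 40 N, if the wrist force passes 120 N, or if a joint passes its speed limit or range.

## Robot

A 7-joint arm with a two-finger parallel gripper is mounted at the origin on the work surface. World frame = base frame: x ahead of the robot, y to its left, z up, the work surface at z = 0. Lengths are in m, angles in rad, forces in N, time in s.
With the tool pointing down it reaches from about 0.4 to 0.9 m from the base axis. Payload 5.5 kg.
Tool frame: the origin (TCP) lies midway between the tips of the shut fingers; the grasp point (between the pads) lies 19 mm behind it; z points along the fingers, y is the line along which they close (so a half turn about z gives the same grasp; the last joint's range is limited). The gripper opens to 92 mm and grips with 3 to 60 N. Pads are 19 mm wide; open, the fingers measure 130 mm over their backs; the gripper's body (75 mm by 190 mm) begins 47 mm behind the grasp point.
Start: joints at [1.485, 0.501, -0.427, 1.55, 0.221, 1.138, -0.21], TCP at [0.222, -0.611, 0.227] pointing down, gripper open.
Joint ranges: [-2.88, 2.88], [-0.31, 2.03], [-1.54, 1.56], [0.2, 2.42], [-1.41, 4.55], [0.19, 2.02], [-2.57, 2.57]. Speed limits (rad/s): [2.57, 2.57, 3.14, 3.14, 3.14, 3.14, 3.14].

## Interface

Orientations are given as a rotation vector (axis times angle).
In Python, from cell import r, vision gives the robot as it stands.
- The arm moves only by the shell command python3 -m creep 'ROWS' [FORCE]. ROWS is JSON, a list of rows, each an object with "delta_pos": the shift along the tool's x, y, z in cm, a list of three; "turn": the turn, a rotation vector about the tool's x, y, z in rad, a list of three; "jaw": the finger opening in cm, from 0 to 9.18. In form: [{"delta_pos": [x, y, z], "turn": [ax, ay, az], "jaw": jaw}, ...]. A call has 1 to 10 rows; each row shifts and turns the commanded pose from where the row before left it, along the tool's axes as they then stand; what a row does not reach is not made up. A row lasts 1/12 s, in which the tool goes at most 41.7 mm and 7.16 degrees, less where a joint would pass 70% of its speed; a pose out of reach is approached as far as the arm can. A call with a gripper value outside its range is refused whole. The fingers move at their own pace and stop on an object; FORCE is the grip in N (left out, the last holds). Time passes only in rows, so rows that do not move let the fingers close. It gives the time, the measured TCP pose, the force, the opening and the grip force at its end, in the units of the state.
- r.state(): the state, without advancing time (a new reading comes with each control period).
- vision.grab_frame(name): name is "side" or "top" or "wrist"; returns (picture, depth): 420x560x3 uint8, red, green, blue; 420x560 float32, m along the optical axis (not along the pixel's ray), 0 where there is no reading.
- vision.camera_info(name): a dict with "fx", "fy", "cx", "cy" (pixels), "dist_coeffs" ([k1, k2, p1, p2, k3] as OpenCV has them; the pictures are not rectified), "R" (3x3) and "t" (3): a world point X has camera coordinates R X + t. Camera axes: x right, y down, z forward; pixel columns grow to the right and rows downward; lengths in m; the calibration is good to about 2 mm. A picture is of the moment at which its call begins: read the wrist's pose just before it. camera_info takes no time and is no camera call; for the wrist camera it gives the pose at the moment of the call.
- r.finish_job(): hands the job in; it is judged then, once.
The state is a dict: "time_s": time; "qpos": joint angles; "qd": joint speeds; "joint_torque": joint torques, N m; "ee_pos": TCP position; "eef_rot": TCP orientation; "ft_force": force on the tool from outside, world axes, zero at the start; "moment": the same for the moment, N m; "opening": opening from 0.0 (shut) to 1.0 (fully open); "finger_force": force on a finger pad.
Only numpy, scipy, OpenCV 4.12 (cv2) and the standard library are available. Lean on these libraries where they do the work, as an engineer would, in place of code of your own. Each camera call takes 0.05 s, during which the arm holds its last target. There are 200 camera calls.

## Working session

There is one attempt and no reset: what is moved stays moved. The work goes in short steps, Python scripts to look and compute and a shell command to move; the robot and the scene stay as the last step left them, time stands still between calls to the robot, and variables do not carry over. Pictures are saved under pics/ and viewed, at most 10 in all, crops included, and the job is handed in when it is done.

```bash
ls; mkdir -p pics
cat > h.py <<'E'
import numpy as np, cv2
from cell import r, vision
from scipy.spatial.transform import Rotation as Rot
def grab(n,name=None):
    ci=vision.camera_info(n); im,d=vision.grab_frame(n)
    if name: cv2.imwrite('pics/'+name,im[:,:,::-1])
    return im,d,ci
def K(ci): return np.array([[ci['fx'],0,ci['cx']],[0,ci['fy'],ci['cy']],[0,0,1.]])
def rays(ci,uv):
    p=cv2.undistortPoints(np.array(uv,float).reshape(-1,1,2),K(ci),np.array(ci['dist_coeffs'],float)).reshape(-1,2)
    return np.c_[p,np.ones(len(p))]
def world(ci,uv,depth):
    c=rays(ci,uv)*np.array(depth).reshape(-1,1)
    return (c-np.array(ci['t']))@np.array(ci['R'])
def plane(ci,uv,z):
    R=np.array(ci['R']);o=-R.T@np.array(ci['t']);d=rays(ci,uv)@R
    return o+d*((z-o[2])/d[:,2])[:,None]
def proj(ci,X):
    return cv2.projectPoints(np.array(X,float).reshape(-1,1,3),cv2.Rodrigues(np.array(ci['R'],float))[0],np.array(ci['t'],float),K(ci),np.array(ci['dist_coeffs'],float))[0].reshape(-1,2)
def cloud(d,ci):
    v,u=np.mgrid[:d.shape[0],:d.shape[1]]
    W=world(ci,np.c_[u.ravel(),v.ravel()],d.ravel()).reshape(*d.shape,3); W[d<=0]=np.nan
    return W
E
python3 - <<'E'
from h import *
for n in ('top','side'):
    im,d,ci=grab(n,n+'0.png'); np.savez(n+'0.npz',im=im,d=d,**{k:np.array(v) for k,v in ci.items()})
    print(n,ci['fx'],-np.array(ci['R']).T@ci['t'])
s=r.state();print(s['time_s'],s['ee_pos'],s['eef_rot'],s['opening'],Rot.from_rotvec(s['eef_rot']).as_matrix().round(3).tolist())
E
```

```text
pics
top 542.3912467491589 [ 0.22457481 -0.08915366  1.72805827]
side 477.7012587219609 [0.33895538 0.69404938 0.96240092]
0.1 [ 0.22188576 -0.61029973  0.22579989] [-3.09225826e+00 -5.44830862e-01  3.87408856e-04] 0.9992725460017469 [[0.94, 0.342, -0.001], [0.342, -0.94, 0.002], [0.0, -0.002, -1.0]]
```

View pics/top0.png

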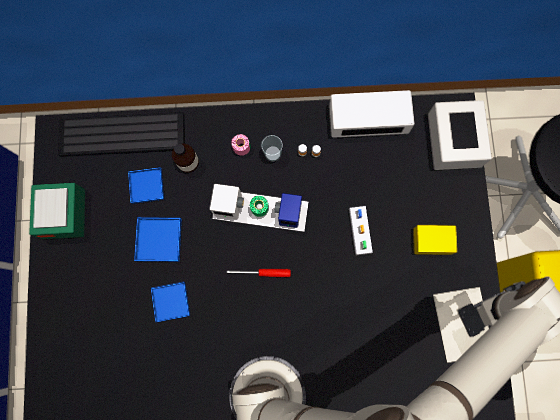

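View pics/side0.png

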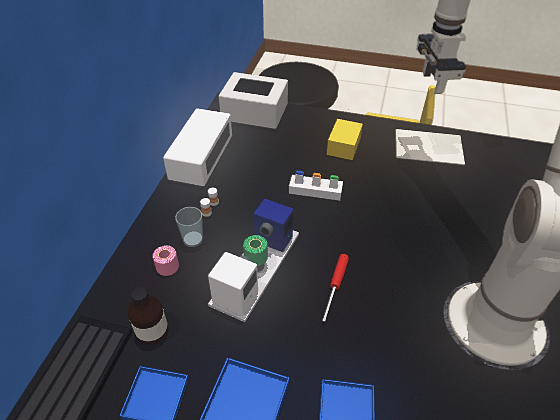

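The top view shows the green roll at (259,206) on the bench, the largest blue tray at (158,240), and the rack at (361,230) with the orange cap in its middle pocket. The screwdriver is at (260,272).

Run:
```python
from h import *
z=np.load('top0.npz');im=z['im'];d=z['d'];ci={k:z[k] for k in z.files}
W=cloud(d,ci);hsv=cv2.cvtColor(im,cv2.COLOR_RGB2HSV)
def box(m,zz,name):
    m=m.astype(np.uint8);c=max(cv2.findContours(m,0,2)[0],key=cv2.contourArea).reshape(-1,2)
    P=plane(ci,c,zz)[:,:2].astype(np.float32)
    rc=cv2.minAreaRect(P);print(name,np.round(rc[0],4),np.round(rc[1],4),round(rc[2],2),cv2.minEnclosingCircle(P))
    return P
def win(m,u0,u1,v0,v1):
    o=np.zeros_like(m);o[v0:v1,u0:u1]=m[v0:v1,u0:u1];return o
H,S,V=[hsv[...,i].astype(int) for i in range(3)]
Z=W[...,2]
green=(H>45)&(H<85)&(S>100)
box(win(green,240,280,190,225),0.096,'roll')
# depth-based top ring
m=win(green,240,280,190,225)&(Z>0.085)
P=W[m];print('roll cloud',np.nanmin(P,0),np.nanmax(P,0),np.nanmedian(P,0))
blue=(H>95)&(H<125)&(S>120)&(V>60)
box(win(blue,130,185,212,268),0.02,'tray')
print('tray z',np.nanmedian(W[235:245,150:165,2]))
white=(S<50)&(V>150)
rk=win((Z>0.015)&(Z<0.2),345,376,200,260)
box(rk,0.03,'rack')
hs=(Z>0.1)&(Z<0.14)
P=box(win(hs,205,245,180,220),0.12,'lamp');P=box(win(hs,275,305,185,232),0.12,'det')
for n,u,v in(('rackz',361,220),('lampz',225,200),('detz',290,205)):print(n,W[v,u])
for n,lo,hi in(('orange',8,20),('bluec',100,125),('greenc',45,85)):
    m=win((H>=lo)&(H<=hi)&(S>120)&(V>80),350,372,205,252);vv,uu=np.nonzero(m)
    print(n,len(uu),plane(ci,[[uu.mean(),vv.mean()]],0.067)[0],uu.mean(),vv.mean())
s=r.state()['ee_pos'];print(s)
```

```text
roll [ 0.5695 -0.0027] [0.0524 0.063 ] 87.47 ((0.5703884363174438, -0.003323195967823267), 0.03277740627527237)
roll cloud [ 0.54532296 -0.02930404  0.08520063] [0.60273781 0.02410225 0.10653447] [ 0.57051427 -0.00322195  0.09573324]
tray [0.4963 0.327 ] [0.1452 0.1421] 86.41 ((0.49604853987693787, 0.32796329259872437), 0.09893941879272461)
tray z 0.004023301575103833
rack [ 0.4891 -0.319 ] [0.1515 0.0522] 3.8 ((0.4890243113040924, -0.31904229521751404), 0.07879271358251572)
lamp [0.5903 0.091 ] [0.0963 0.0882] 78.57 ((0.5938612222671509, 0.09779810905456543), 0.05609603971242905)
det [ 0.555  -0.0905] [0.0772 0.0874] 78.68 ((0.5544905662536621, -0.09694431722164154), 0.05053948238492012)
rackz [ 0.51907791 -0.32192708  0.03750331]
lampz [0.58816588 0.09683528 0.12093412]
detz [ 0.56220778 -0.09942232  0.12034794]
orange 15 [ 0.48389686 -0.31716035  0.067     ] 361.53333333333336 229.53333333333333
bluec 24 [ 0.53594389 -0.31451411  0.067     ] 359.375 213.125
greenc 18 [ 0.43943405 -0.32181004  0.067     ] 364.1666666666667 243.66666666666666
[ 0.22188576 -0.61029973  0.22579989]
```

```bash
cat >> h.py <<'E'
def to(x,y,z,yaw=None,ax='y'):
    """print tool-frame shift (cm) to world target, and turn about tool z so that tool-y axis has yaw (deg, mod 180)"""
    s=r.state();R=Rot.from_rotvec(s['eef_rot']).as_matrix();p=np.array(s['ee_pos'])
    print('t',s['time_s'],'p',p.round(4),'yaw_y',round(np.degrees(np.arctan2(R[1,1],R[0,1])),2),'tilt',(R[:,2]).round(4),'F',np.round(s['ft_force'],1),'op',round(s['opening']*91.8,1),'ff',s['finger_force'],'q',np.round(s['qpos'],2))
    print('shift cm',(R.T@(np.array([x,y,z])-p)*100).round(2))
    if yaw is not None:
        dz=yaw-np.degrees(np.arctan2(R[1,1],R[0,1]));dz=(dz+90)%180-90
        Rt=Rot.from_euler('z',np.radians(yaw))
        ty=np.array([np.cos(np.radians(yaw)),np.sin(np.radians(yaw)),0]);
        if ty@R[:,1]<0: ty=-ty
        zt=np.array([0,0,-1.]);T=np.c_[np.cross(ty,zt),ty,zt]
        print('turn',Rot.from_matrix(R.T@T).as_rotvec().round(3),'after-turn shift',(T.T@(np.array([x,y,z])-p)*100).round(2))
E
C="python3 -m creep"
$C '[{"delta_pos":[2.7,-2.3,0],"turn":[0,0,0],"jaw":9.18},{"delta_pos":[2.7,-2.3,0],"turn":[0,0,0],"jaw":9.18},{"delta_pos":[2.7,-2.3,0],"turn":[0,0,0],"jaw":9.18},{"delta_pos":[2.7,-2.3,0],"turn":[0,0,0],"jaw":9.18},{"delta_pos":[2.7,-2.3,0],"turn":[0,0,0],"jaw":9.18},{"delta_pos":[2.7,-2.3,0],"turn":[0,0,0],"jaw":9.18},{"delta_pos":[2.7,-2.3,0],"turn":[0,0,0],"jaw":9.18},{"delta_pos":[2.7,-2.3,0],"turn":[0,0,0],"jaw":9.18},{"delta_pos":[2.7,-2.3,0],"turn":[0,0,0],"jaw":9.18},{"delta_pos":[2.7,-2.3,0],"turn":[0,0,0],"jaw":9.18}]' 15
python3 -c "from h import *;to(.570,-.003,.25,-11)"
```

```text
time_s: 0.93
ee_pos: [0.3976, -0.3007, 0.2266]
eef_rot: [-3.094, -0.545, 0.001]
ft_force: [0.3, -0.7, 0.5]
opening: 1.001
finger_force: 0.0
t 0.9333 p [ 0.3976 -0.3007  0.2266] yaw_y -70.02 tilt [-4.e-04 -0.e+00 -1.e+00] F [ 0.3 -0.7  0.5] op 91.9 ff 0.0 q [ 1.12  0.25 -0.6   1.92  0.16  1.02 -0.78]
shift cm [ 26.38 -22.09  -2.35]
turn [-0.    0.   -1.03] after-turn shift [32.52 11.25 -2.34]
```

```bash
C="python3 -m creep"
$C '[{"delta_pos":[0,0,-0.24],"turn":[0,0,-0.103],"jaw":9.18},{"delta_pos":[0,0,-0.24],"turn":[0,0,-0.103],"jaw":9.18},{"delta_pos":[0,0,-0.24],"turn":[0,0,-0.103],"jaw":9.18},{"delta_pos":[0,0,-0.24],"turn":[0,0,-0.103],"jaw":9.18},{"delta_pos":[0,0,-0.24],"turn":[0,0,-0.103],"jaw":9.18},{"delta_pos":[0,0,-0.24],"turn":[0,0,-0.103],"jaw":9.18},{"delta_pos":[0,0,-0.24],"turn":[0,0,-0.103],"jaw":9.18},{"delta_pos":[0,0,-0.24],"turn":[0,0,-0.103],"jaw":9.18},{"delta_pos":[0,0,-0.24],"turn":[0,0,-0.103],"jaw":9.18},{"delta_pos":[0,0,-0.24],"turn":[0,0,-0.103],"jaw":9.18}]'
$C '[{"delta_pos":[3.2,1.1,0],"turn":[0,0,0],"jaw":9.18},{"delta_pos":[3.2,1.1,0],"turn":[0,0,0],"jaw":9.18},{"delta_pos":[3.2,1.1,0],"turn":[0,0,0],"jaw":9.18},{"delta_pos":[3.2,1.1,0],"turn":[0,0,0],"jaw":9.18},{"delta_pos":[3.2,1.1,0],"turn":[0,0,0],"jaw":9.18},{"delta_pos":[3.2,1.1,0],"turn":[0,0,0],"jaw":9.18},{"delta_pos":[3.2,1.1,0],"turn":[0,0,0],"jaw":9.18},{"delta_pos":[3.2,1.1,0],"turn":[0,0,0],"jaw":9.18},{"delta_pos":[3.2,1.1,0],"turn":[0,0,0],"jaw":9.18},{"delta_pos":[0,0,0],"turn":[0,0,0],"jaw":9.18}]'
python3 - <<'E'
from h import *
to(.570,-.003,.25,-11)
im,d,ci=grab('wrist','w1.png')
print(-np.array(ci['R']).T@ci['t'],ci['fx'])
print(proj(ci,[[.57,-.003,.096],[.57,-.003,.0]]))
E
```

```text
time_s: 1.77
ee_pos: [0.397, -0.3022, 0.2505]
eef_rot: [-2.418, -2.004, 0.0]
ft_force: [0.3, -0.6, -0.5]
opening: 1.002
finger_force: 0.0
time_s: 2.6
ee_pos: [0.5516, -0.0301, 0.2512]
eef_rot: [-2.413, -2.008, -0.008]
ft_force: [-0.1, 0.3, 0.6]
opening: 0.998
finger_force: 0.0
t 2.6 p [ 0.5516 -0.0301  0.2512] yaw_y -10.45 tilt [ 0.0026  0.0052 -1.    ] F [-0.1  0.3  0.6] op 91.7 ff 0.0 q [ 0.7   0.39 -0.87  1.76  0.32  1.14 -0.45]
shift cm [2.99 1.32 0.14]
turn [ 0.002 -0.006  0.01 ] after-turn shift [3.01 1.29 0.12]
[0.5645989  0.04442866 0.40963132] 378.64696116909914
[[300.93946024 155.12583484]
 [297.12777834 142.18779116]]
```

View pics/w1.png

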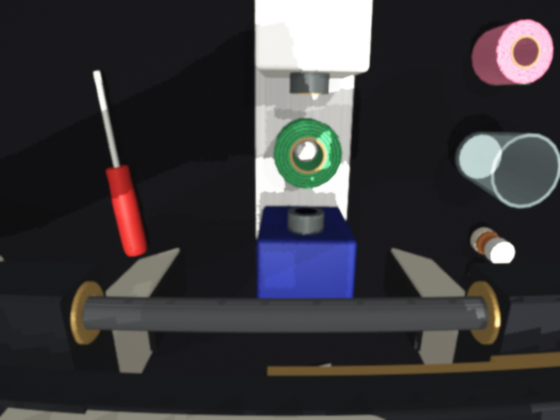

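The wrist view shows the roll ring centred at about (308,153), the lamp above it (front edge at row 70), the detector below it (top edge at row 207), and the fingers parallel to bench x.

```bash
cat >> h.py <<'E'
def bench(W,im):
    """bench yaw and axis from depth of housing tops"""
    Z=W[...,2];out=[]
    hsv=cv2.cvtColor(im,cv2.COLOR_RGB2HSV)
    top=(Z>.112)&(Z<.128)&(np.hypot(W[...,0]-.57,W[...,1])<.17)
    bl=top&(hsv[...,1]>120)&(hsv[...,0]>100); wh=top&(hsv[...,1]<60)
    for n,m in(('det',bl),('lamp',wh)):
        m=cv2.morphologyEx(m.astype(np.uint8),cv2.MORPH_OPEN,np.ones((3,3)))
        c=max(cv2.findContours(m,0,2)[0],key=cv2.contourArea).reshape(-1,2)
        P=W[c[:,1],c[:,0],:2].astype(np.float32);rc=cv2.minAreaRect(P)
        print(n,np.round(rc[0],4),np.round(rc[1],4),round(rc[2],2),'px',c.min(0),c.max(0))
        print(np.round(cv2.boxPoints(rc),4).tolist())
E
python3 - <<'E'
from h import *
im,d,ci=grab('wrist');W=cloud(d,ci)
np.savez('w1.npz',im=im,d=d,**{k:np.array(v) for k,v in ci.items()})
hsv=cv2.cvtColor(im,cv2.COLOR_RGB2HSV)
g=(hsv[...,0]>45)&(hsv[...,0]<85)&(hsv[...,1]>100)
m=g&(W[...,2]>.088)&(W[...,2]<.104);m[:100]=0
c=max(cv2.findContours(m.astype(np.uint8),0,2)[0],key=cv2.contourArea)
P=plane(ci,c.reshape(-1,2),.096)[:,:2].astype(np.float32)
print('roll top',cv2.minEnclosingCircle(P),cv2.fitEllipse(P),np.nanmedian(W[m],0))
bench(W,im)
to(.570,-.003,.25,-11)
E
```

```text
roll top ((0.574998140335083, -0.0031655372586101294), 0.028479648754000664) ((0.5752337574958801, -0.0030220039188861847), (0.054756179451942444, 0.05552003160119057), 176.52589416503906) [5.74641341e-01 1.25736042e-05 9.61520971e-02]
det [ 0.5572 -0.097 ] [0.0588 0.0847] 78.22 px [257 232] [357 297]
[[0.5098000168800354, -0.11710000038146973], [0.5927000045776367, -0.13439999520778656], [0.6047000288963318, -0.07689999788999557], [0.5217000246047974, -0.05959999933838844]]
lamp [0.5926 0.0822] [0.0453 0.0841] 79.91 px [256   0] [372  66]
[[0.5472000241279602, 0.06719999760389328], [0.6299999952316284, 0.05249999836087227], [0.6378999948501587, 0.09709999710321426], [0.5551999807357788, 0.11190000176429749]]
t 2.7 p [ 0.5495 -0.0365  0.2504] yaw_y -10.76 tilt [-7.e-04  9.e-04 -1.e+00] F [-0.6 -0.2 -0.3] op 91.6 ff 0.0 q [ 0.71  0.39 -0.87  1.77  0.32  1.14 -0.45]
shift cm [3.67 1.39 0.04]
turn [-0.001 -0.001  0.004] after-turn shift [3.68 1.38 0.04]
```

```bash
C="python3 -m creep"
$C '[{"delta_pos":[1.25,0.6,0],"turn":[0,0,0],"jaw":9.18},{"delta_pos":[1.25,0.6,0],"turn":[0,0,0],"jaw":9.18},{"delta_pos":[1.25,0.6,0],"turn":[0,0,0.004],"jaw":9.18},{"delta_pos":[0,0,2.0],"turn":[0,0,0],"jaw":9.18},{"delta_pos":[0,0,2.0],"turn":[0,0,0],"jaw":9.18},{"delta_pos":[0,0,2.0],"turn":[0,0,0],"jaw":9.18},{"delta_pos":[0,0,2.0],"turn":[0,0,0],"jaw":9.18},{"delta_pos":[0,0,0],"turn":[0,0,0],"jaw":9.18},{"delta_pos":[0,0,0],"turn":[0,0,0],"jaw":9.18}]'
python3 - <<'E'
from h import *
to(.5748,-.003,.067,-11.2)
im,d,ci=grab('wrist')
W=cloud(d,ci)
hsv=cv2.cvtColor(im,cv2.COLOR_RGB2HSV)
g=(hsv[...,0]>45)&(hsv[...,0]<85)&(hsv[...,1]>100)
m=g&(W[...,2]>.088)&(W[...,2]<.104)
c=max(cv2.findContours(m.astype(np.uint8),0,2)[0],key=cv2.contourArea)
P=plane(ci,c.reshape(-1,2),.096)[:,:2].astype(np.float32)
print('roll top',cv2.minEnclosingCircle(P),c.reshape(-1,2).min(0),c.reshape(-1,2).max(0))
bench(W,im)
E
```

```text
time_s: 3.45
ee_pos: [0.573, -0.007, 0.1698]
eef_rot: [-2.429, -1.99, 0.004]
ft_force: [-0.4, 0.1, 0.4]
opening: 1.0
finger_force: 0.0
t 3.45 p [ 0.573  -0.007   0.1698] yaw_y -11.34 tilt [-3.1e-03 -5.0e-04 -1.0e+00] F [-0.4  0.1  0.4] op 91.8 ff 0.0 q [ 0.58  0.52 -0.8   1.79  0.43  1.02 -0.59]
shift cm [ 0.44  0.13 10.28]
turn [-0.003  0.001 -0.003] after-turn shift [ 0.43  0.1  10.28]
roll top ((0.576068639755249, -0.0025720838457345963), 0.02939240075647831) [246 167] [331 253]
det [ 0.5579 -0.0919] [0.0362 0.0841] 80.22 px [225 332] [352 374]
[[0.5134000182151794, -0.10260000079870224], [0.5963000059127808, -0.1168999969959259], [0.6025000214576721, -0.0812000036239624], [0.519599974155426, -0.06689999997615814]]
lamp [0.5937 0.0882] [0.0555 0.0843] 78.72 px [208   0] [370 109]
[[0.5468999743461609, 0.06920000165700912], [0.6295999884605408, 0.05270000174641609], [0.640500009059906, 0.1071000024676323], [0.5577999949455261, 0.12359999865293503]]
```

```bash
C="python3 -m creep"
$C '[{"delta_pos":[0.45,0.2,1.0],"turn":[0,0,0],"jaw":9.18},{"delta_pos":[0,0,2.0],"turn":[0,0,0],"jaw":9.18},{"delta_pos":[0,0,2.0],"turn":[0,0,0],"jaw":9.18},{"delta_pos":[0,0,2.0],"turn":[0,0,0],"jaw":9.18},{"delta_pos":[0,0,2.0],"turn":[0,0,0],"jaw":9.18},{"delta_pos":[0,0,1.3],"turn":[0,0,0],"jaw":9.18},{"delta_pos":[0,0,0],"turn":[0,0,0],"jaw":9.18},{"delta_pos":[0,0,0],"turn":[0,0,0],"jaw":9.18}]'
$C '[{"delta_pos":[0,0,0],"turn":[0,0,0],"jaw":4.5},{"delta_pos":[0,0,0],"turn":[0,0,0],"jaw":4.5},{"delta_pos":[0,0,0],"turn":[0,0,0],"jaw":4.5},{"delta_pos":[0,0,0],"turn":[0,0,0],"jaw":4.5},{"delta_pos":[0,0,0],"turn":[0,0,0],"jaw":4.5},{"delta_pos":[0,0,0],"turn":[0,0,0],"jaw":4.5},{"delta_pos":[0,0,0],"turn":[0,0,0],"jaw":4.5},{"delta_pos":[0,0,0],"turn":[0,0,0],"jaw":4.5}]' 15
python3 -c "from h import *;to(.5760,-.0026,.2,-11.2)"
```

```text
time_s: 4.17
ee_pos: [0.5772, -0.0009, 0.0678]
eef_rot: [-2.428, -1.993, 0.0]
ft_force: [0.0, -0.7, 0.4]
opening: 0.997
finger_force: 0.0
time_s: 4.83
ee_pos: [0.5773, -0.0013, 0.0681]
eef_rot: [2.428, 1.993, 0.0]
ft_force: [-0.1, 0.3, 4.3]
opening: 0.625
finger_force: 15.0
t 4.8333 p [ 0.5773 -0.0013  0.0681] yaw_y -11.23 tilt [ 4.e-04 -3.e-04 -1.e+00] F [-0.1  0.3  4.3] op 57.4 ff 15.00037879217416 q [ 0.49  0.66 -0.71  1.85  0.56  0.85 -0.69]
shift cm [ -0.16  -0.1  -13.19]
turn [ 0.     0.    -0.001] after-turn shift [ -0.15  -0.1  -13.19]
```

```bash
C="python3 -m creep"
$C '[{"delta_pos":[0,0,-0.5],"turn":[0,0,0],"jaw":4.5},{"delta_pos":[0,0,-1.0],"turn":[0,0,0],"jaw":4.5},{"delta_pos":[0,0,-1.5],"turn":[0,0,0],"jaw":4.5},{"delta_pos":[0,0,-2],"turn":[0,0,0],"jaw":4.5},{"delta_pos":[0,0,-2],"turn":[0,0,0],"jaw":4.5},{"delta_pos":[0,0,-2],"turn":[0,0,0],"jaw":4.5},{"delta_pos":[0,0,-2],"turn":[0,0,0],"jaw":4.5},{"delta_pos":[0,0,-2],"turn":[0,0,0],"jaw":4.5},{"delta_pos":[0,0,-1],"turn":[0,0,0],"jaw":4.5},{"delta_pos":[0,0,0],"turn":[0,0,0],"jaw":4.5}]'
python3 -c "from h import *;to(.496,.327,.2,-11.2)"
```

```text
time_s: 5.67
ee_pos: [0.579, -0.0008, 0.2113]
eef_rot: [2.425, 1.991, 0.006]
ft_force: [-0.5, -0.0, -0.6]
opening: 0.631
finger_force: 15.0
t 5.6667 p [ 0.579  -0.0008  0.2113] yaw_y -11.22 tilt [ 5.6e-03 -5.0e-04 -1.0e+00] F [-0.5 -0.  -0.6] op 57.9 ff 14.999796780757606 q [ 0.59  0.48 -0.83  1.75  0.4   1.09 -0.57]
shift cm [ 30.54 -14.53   1.06]
turn [ 0.006 -0.001 -0.   ] after-turn shift [ 30.54 -14.51   1.13]
```

```bash
C="python3 -m creep"
$C '[{"delta_pos":[1.5,-0.7,0],"turn":[0.006,0,0],"jaw":4.5},{"delta_pos":[3,-1.4,0],"turn":[0,0,0],"jaw":4.5},{"delta_pos":[3.2,-1.5,0],"turn":[0,0,0],"jaw":4.5},{"delta_pos":[3.2,-1.5,0],"turn":[0,0,0],"jaw":4.5},{"delta_pos":[3.2,-1.5,0],"turn":[0,0,0],"jaw":4.5},{"delta_pos":[3.2,-1.5,0],"turn":[0,0,0],"jaw":4.5},{"delta_pos":[3.2,-1.5,0],"turn":[0,0,0],"jaw":4.5},{"delta_pos":[3.2,-1.5,0],"turn":[0,0,0],"jaw":4.5},{"delta_pos":[3.2,-1.5,0],"turn":[0,0,0],"jaw":4.5},{"delta_pos":[2,-1,0],"turn":[0,0,0],"jaw":4.5}]'
$C '[{"delta_pos":[1.6,-0.9,1],"turn":[0,0,0],"jaw":4.5},{"delta_pos":[0,0,0],"turn":[0,0,0],"jaw":4.5},{"delta_pos":[0,0,0],"turn":[0,0,0],"jaw":4.5}]'
python3 - <<'E'
from h import *
to(.496,.327,.03,-11.2)
im,d,ci=grab('wrist');W=cloud(d,ci)
m=(W[...,2]>.012)&(W[...,2]<.026)&(np.hypot(W[...,0]-.496,W[...,1]-.327)<.12)
rc=cv2.minAreaRect(W[m][:,:2].astype(np.float32));print('tray',rc,m.sum())
rm=(W[...,2]>.2);print('roll view z',np.nanmin(W[...,2]))
E
```

```text
time_s: 6.5
ee_pos: [0.4975, 0.3127, 0.2079]
eef_rot: [-2.419, -1.994, 0.006]
ft_force: [0.4, -0.2, -1.1]
opening: 0.63
finger_force: 15.0
time_s: 6.75
ee_pos: [0.4925, 0.3269, 0.1972]
eef_rot: [-2.421, -1.994, 0.01]
ft_force: [0.1, -0.9, -0.6]
opening: 0.632
finger_force: 15.0
t 6.75 p [0.4925 0.3269 0.1972] yaw_y -11.04 tilt [-8.3e-03  2.0e-04 -1.0e+00] F [ 0.1 -0.9 -0.6] op 58.0 ff 14.999839765951037 q [ 0.01  0.54 -0.86  1.72  0.44  1.1  -1.18]
shift cm [ 0.1   0.47 16.72]
turn [-0.008  0.001  0.003] after-turn shift [ 0.08  0.34 16.72]
tray ((0.4974854290485382, 0.32765883207321167), (0.1400076150894165, 0.14050276577472687), 86.33484649658203) 2521
roll view z -0.0031940241647249595
```

```bash
C="python3 -m creep"
$C '[{"delta_pos":[0.05,0.4,1.8],"turn":[-0.008,0,0],"jaw":4.5},{"delta_pos":[0,0,2.3],"turn":[0,0,0],"jaw":4.5},{"delta_pos":[0,0,2.3],"turn":[0,0,0],"jaw":4.5},{"delta_pos":[0,0,2.3],"turn":[0,0,0],"jaw":4.5},{"delta_pos":[0,0,2.3],"turn":[0,0,0],"jaw":4.5},{"delta_pos":[0,0,2.3],"turn":[0,0,0],"jaw":4.5},{"delta_pos":[0,0,2],"turn":[0,0,0],"jaw":4.5},{"delta_pos":[0,0,1],"turn":[0,0,0],"jaw":4.5},{"delta_pos":[0,0,0],"turn":[0,0,0],"jaw":4.5},{"delta_pos":[0,0,0],"turn":[0,0,0],"jaw":4.5}]'
python3 -c "from h import *;to(.497,.3275,.027,-11.2)"
```

```text
time_s: 7.63
ee_pos: [0.4989, 0.325, 0.0356]
eef_rot: [2.428, 1.991, 0.001]
ft_force: [0.2, -0.2, -0.9]
opening: 0.629
finger_force: 15.0
t 7.6333 p [0.4989 0.325  0.0356] yaw_y -11.3 tilt [ 1.6e-03 -9.0e-04 -1.0e+00] F [ 0.2 -0.2 -0.9] op 57.7 ff 14.999877386726439 q [-0.1   0.74 -0.71  1.81  0.64  0.84 -1.32]
shift cm [ 0.21 -0.23  0.86]
turn [ 0.002  0.001 -0.002] after-turn shift [ 0.21 -0.23  0.86]
```

```bash
C="python3 -m creep"
$C '[{"delta_pos":[0,0,0.4],"turn":[0,0,0],"jaw":4.5},{"delta_pos":[0,0,0.2],"turn":[0,0,0],"jaw":4.5},{"delta_pos":[0,0,0.1],"turn":[0,0,0],"jaw":4.5},{"delta_pos":[0,0,0],"turn":[0,0,0],"jaw":4.5},{"delta_pos":[0,0,0],"turn":[0,0,0],"jaw":4.5}]'
$C '[{"delta_pos":[0,0,0.05],"turn":[0,0,0],"jaw":4.5},{"delta_pos":[0,0,0],"turn":[0,0,0],"jaw":4.5}]'
python3 -c "from h import *;to(.497,.3275,.027,-11.2)"
```

```text
time_s: 8.05
ee_pos: [0.4987, 0.326, 0.029]
eef_rot: [2.427, 1.992, 0.003]
ft_force: [0.4, 0.4, -0.0]
opening: 0.631
finger_force: 15.0
time_s: 8.22
ee_pos: [0.4985, 0.326, 0.0282]
eef_rot: [2.427, 1.992, 0.003]
ft_force: [-0.1, -0.3, -1.0]
opening: 0.632
finger_force: 15.0
t 8.2167 p [0.4985 0.326  0.0282] yaw_y -11.23 tilt [ 2.3e-03 -3.0e-04 -1.0e+00] F [-0.1 -0.3 -1. ] op 58.0 ff 14.999830350279808 q [-0.11  0.75 -0.7   1.81  0.65  0.82 -1.33]
shift cm [ 0.12 -0.18  0.12]
turn [ 0.002 -0.    -0.   ] after-turn shift [ 0.12 -0.18  0.12]
```

```bash
C="python3 -m creep"
$C '[{"delta_pos":[0,0,0.1],"turn":[0,0,0],"jaw":4.5},{"delta_pos":[0,0,0],"turn":[0,0,0],"jaw":4.5},{"delta_pos":[0,0,0],"turn":[0,0,0],"jaw":4.5}]'
$C '[{"delta_pos":[0,0,0.1],"turn":[0,0,0],"jaw":4.5},{"delta_pos":[0,0,0],"turn":[0,0,0],"jaw":4.5},{"delta_pos":[0,0,0],"turn":[0,0,0],"jaw":4.5}]'
```

```text
time_s: 8.47
ee_pos: [0.4986, 0.326, 0.0272]
eef_rot: [2.427, 1.992, 0.003]
ft_force: [-0.3, -0.3, 0.6]
opening: 0.629
finger_force: 15.0
time_s: 8.72
ee_pos: [0.4986, 0.3261, 0.0271]
eef_rot: [2.426, 1.992, 0.003]
ft_force: [-1.1, -3.0, 9.8]
opening: 0.632
finger_force: 15.0
```

```bash
C="python3 -m creep"
$C '[{"delta_pos":[0,0,-0.08],"turn":[0,0,0],"jaw":4.5},{"delta_pos":[0,0,0],"turn":[0,0,0],"jaw":6.3},{"delta_pos":[0,0,0],"turn":[0,0,0],"jaw":7},{"delta_pos":[0,0,0],"turn":[0,0,0],"jaw":8.5},{"delta_pos":[0,0,0],"turn":[0,0,0],"jaw":9.18},{"delta_pos":[0,0,0],"turn":[0,0,0],"jaw":9.18},{"delta_pos":[0,0,-1],"turn":[0,0,0],"jaw":9.18},{"delta_pos":[0,0,-2],"turn":[0,0,0],"jaw":9.18},{"delta_pos":[0,0,-3],"turn":[0,0,0],"jaw":9.18},{"delta_pos":[0,0,-3],"turn":[0,0,0],"jaw":9.18}]'
$C '[{"delta_pos":[0,0,-3],"turn":[0,0,0],"jaw":9.18},{"delta_pos":[0,0,-3],"turn":[0,0,0],"jaw":9.18},{"delta_pos":[0,0,-3],"turn":[0,0,0],"jaw":9.18},{"delta_pos":[0,0,-2],"turn":[0,0,0],"jaw":9.18},{"delta_pos":[0,0,-1],"turn":[0,0,0],"jaw":9.18}]'
python3 - <<'E'
from h import *
im,d,ci=grab('wrist','w2.png')
W=cloud(d,ci);hsv=cv2.cvtColor(im,cv2.COLOR_RGB2HSV)
g=(hsv[...,0]>45)&(hsv[...,0]<85)&(hsv[...,1]>100);v,u=np.nonzero(g)
print('green',np.nanpercentile(W[g],[2,50,98],axis=0).round(3).tolist(),(u.mean(),v.mean()))
to(.575,-.004,.25,-11.2)
E
```

```text
time_s: 9.55
ee_pos: [0.4974, 0.3257, 0.1177]
eef_rot: [2.427, 1.994, -0.001]
ft_force: [0.5, -0.2, 0.4]
opening: 1.003
finger_force: 0.0
time_s: 9.97
ee_pos: [0.4989, 0.3273, 0.2409]
eef_rot: [2.426, 1.992, 0.01]
ft_force: [0.2, -0.0, 0.8]
opening: 1.0
finger_force: 0.0
green [[0.472, 0.311, 0.015], [0.496, 0.34, 0.054], [0.522, 0.351, 0.056]] (np.float64(279.55490909090906), np.float64(171.43345454545454))
t 10.0167 p [0.4992 0.3275 0.2413] yaw_y -11.21 tilt [ 0.0073  0.0024 -1.    ] F [0.7 0.1 0.4] op 91.9 ff 0.0 q [ 0.03  0.49 -0.88  1.67  0.41  1.17 -1.16]
shift cm [-31.04  13.88  -0.89]
turn [ 0.007 -0.004 -0.   ] after-turn shift [-31.05  13.87  -0.87]
```

```bash
C="python3 -m creep"
$C '[{"delta_pos":[-1.8,0.7,-0.3],"turn":[0.007,-0.004,0],"jaw":9.18},{"delta_pos":[-3.2,1.2,-0.3],"turn":[0,0,0],"jaw":9.18},{"delta_pos":[-3.2,1.2,-0.3],"turn":[0,0,0],"jaw":9.18},{"delta_pos":[-3.2,1.2,0],"turn":[0,0,0],"jaw":9.18},{"delta_pos":[-3.2,1.2,0],"turn":[0,0,0],"jaw":9.18},{"delta_pos":[-3.2,1.2,0],"turn":[0,0,0],"jaw":9.18},{"delta_pos":[-3.2,1.2,0],"turn":[0,0,0],"jaw":9.18},{"delta_pos":[-3.2,1.2,0],"turn":[0,0,0],"jaw":9.18},{"delta_pos":[-3.2,1.2,0],"turn":[0,0,0],"jaw":9.18},{"delta_pos":[-3.2,1.2,0],"turn":[0,0,0],"jaw":9.18}]'
$C '[{"delta_pos":[-2.5,1,0],"turn":[0,0,0],"jaw":9.18},{"delta_pos":[-1.5,0.5,0],"turn":[0,0,0],"jaw":9.18},{"delta_pos":[0,0,0],"turn":[0,0,0],"jaw":9.18},{"delta_pos":[0,0,0],"turn":[0,0,0],"jaw":9.18},{"delta_pos":[0,0,0],"turn":[0,0,0],"jaw":9.18}]'
python3 - <<'E'
from h import *
im,d,ci=grab('wrist','w3.png')
W=cloud(d,ci);Z=W[...,2]
near=np.hypot(W[...,0]-.575,W[...,1]+.003)<.03
for n,lo,hi,h in(('spindle',.06,.072,.067),('ped',.040,.05,.045)):
    m=(near&(Z>lo)&(Z<hi)).astype(np.uint8);cs=cv2.findContours(m,0,2)[0]
    if not cs: print(n,'none');continue
    c=max(cs,key=cv2.contourArea).reshape(-1,2)
    P=plane(ci,c,h)[:,:2].astype(np.float32);print(n,cv2.minEnclosingCircle(P),m.sum(),c.mean(0))
bench(W,im)
for n in('top','side'):
    i2,d2,c2=grab(n);np.savez(n+'1.npz',im=i2,d=d2,**{k:np.array(v) for k,v in c2.items()})
    print(n,proj(c2,[[.576,-.0035,.067]]))
    q=proj(c2,[[.576,-.0035,.067]])[0].astype(int)
    cv2.imwrite(f'pics/{n}_c.png',cv2.resize(i2[q[1]-20:q[1]+20,q[0]-25:q[0]+25,::-1],None,fx=8,fy=8,interpolation=0))
to(.484,-.318,.25,93.8)
E
cd pics; python3 -c "
import cv2,numpy as np
a=cv2.imread('w3.png');b=np.vstack([cv2.imread('top_c.png')]);b=cv2.resize(b,(240,192))
cv2.imwrite('m3.png',np.hstack([a,np.vstack([b,np.zeros((420-192,240,3),np.uint8)])]))"
```

```text
time_s: 10.85
ee_pos: [0.5504, 0.0015, 0.2453]
eef_rot: [-2.426, -1.992, 0.012]
ft_force: [0.6, 0.1, -0.5]
opening: 1.003
finger_force: 0.0
time_s: 11.27
ee_pos: [0.5575, -0.0373, 0.2459]
eef_rot: [-2.424, -1.993, 0.01]
ft_force: [0.7, 0.2, -0.3]
opening: 1.0
finger_force: 0.0
spindle ((0.5752617120742798, -0.0037203652318567038), 0.010978048667311668) 463 [298.         140.06451613]
ped ((0.574821949005127, -0.004251872655004263), 0.0202802661806345) 958 [296.9375 141.125 ]
det [ 0.5568 -0.0969] [0.0586 0.0849] 78.34 px [248 230] [351 297]
[[0.5092999935150146, -0.11699999868869781], [0.5924000144004822, -0.13420000672340393], [0.6043000221252441, -0.07680000364780426], [0.5210999846458435, -0.059700001031160355]]
lamp [0.5921 0.0803] [0.0406 0.0847] 79.37 px [243   0] [363  60]
[[0.5468000173568726, 0.06809999793767929], [0.6299999952316284, 0.05249999836087227], [0.637499988079071, 0.09239999949932098], [0.5543000102043152, 0.10809999704360962]]
top [[259.23823808 205.80674894]]
side [[256.27062374 251.76939876]]
t 11.4167 p [ 0.5579 -0.0368  0.2465] yaw_y -11.06 tilt [-0.0059 -0.0025 -1.    ] F [ 0.3 -0.4  0.2] op 91.7 ff 0.0 q [ 0.68  0.41 -0.85  1.75  0.33  1.14 -0.46]
shift cm [-29.01  -1.86  -0.24]
turn [-0.002  0.007  1.311] after-turn shift [-9.24 27.57 -0.35]
```

View pics/m3.png

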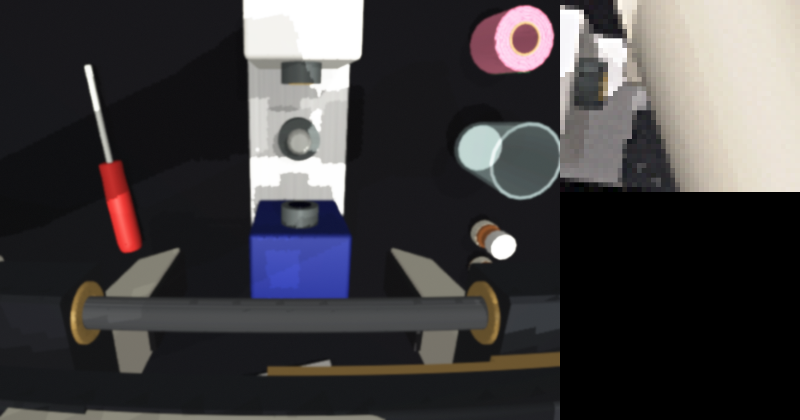

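The view shows the bare spindle at (298,140), centred between the lens barrels. The screwdriver, beaker and vial are undisturbed.

```bash
C="python3 -m creep"
$C '[{"delta_pos":[-2.5,-0.2,0],"turn":[0,0,0],"jaw":9.18},{"delta_pos":[-3.3,-0.2,0],"turn":[0,0,0],"jaw":9.18},{"delta_pos":[-3.3,-0.2,0],"turn":[0,0,0],"jaw":9.18},{"delta_pos":[-3.3,-0.2,0],"turn":[0,0,0],"jaw":9.18},{"delta_pos":[-3.3,-0.2,0],"turn":[0,0,0],"jaw":9.18},{"delta_pos":[-3.3,-0.2,0],"turn":[0,0,0],"jaw":9.18},{"delta_pos":[-3.3,-0.2,0],"turn":[0,0,0],"jaw":9.18},{"delta_pos":[-3.3,-0.2,0],"turn":[0,0,0],"jaw":9.18},{"delta_pos":[-2.4,-0.2,0],"turn":[0,0,0],"jaw":9.18},{"delta_pos":[0,0,0],"turn":[0,0,0.1],"jaw":9.18}]'
$C '[{"delta_pos":[0,0,0],"turn":[0,0,0.11],"jaw":9.18},{"delta_pos":[0,0,0],"turn":[0,0,0.11],"jaw":9.18},{"delta_pos":[0,0,0],"turn":[0,0,0.11],"jaw":9.18},{"delta_pos":[0,0,0],"turn":[0,0,0.11],"jaw":9.18},{"delta_pos":[0,0,0],"turn":[0,0,0.11],"jaw":9.18},{"delta_pos":[0,0,0],"turn":[0,0,0.11],"jaw":9.18},{"delta_pos":[0,0,0],"turn":[0,0,0.11],"jaw":9.18},{"delta_pos":[0,0,0],"turn":[0,0,0.11],"jaw":9.18},{"delta_pos":[0,0,0],"turn":[0,0,0.11],"jaw":9.18},{"delta_pos":[0,0,0],"turn":[0,0,0.11],"jaw":9.18}]'
$C '[{"delta_pos":[-1,0,0],"turn":[0,0,0.1],"jaw":9.18},{"delta_pos":[-1.5,0,0],"turn":[0,0,0],"jaw":9.18},{"delta_pos":[-1,0,0],"turn":[0,0,0],"jaw":9.18},{"delta_pos":[0,0,0],"turn":[0,0,0],"jaw":9.18},{"delta_pos":[0,0,0],"turn":[0,0,0],"jaw":9.18},{"delta_pos":[0,0,0],"turn":[0,0,0],"jaw":9.18}]'
python3 - <<'E'
from h import *
to(.484,-.318,.15,93.8)
im,d,ci=grab('wrist','w4.png');W=cloud(d,ci);Z=W[...,2]
hsv=cv2.cvtColor(im,cv2.COLOR_RGB2HSV);H,S,V=[hsv[...,i].astype(int) for i in range(3)]
near=(abs(W[...,0]-.489)<.1)&(abs(W[...,1]+.319)<.05)
P=W[near&(Z>.022)&(Z<.038)&(S<60)][:,:2].astype(np.float32);print('rack',cv2.minAreaRect(P),len(P))
m=(near&(Z>.05)&(H>=5)&(H<=22)&(S>110)&(Z<.075)).astype(np.uint8)
v,u=np.nonzero(m);print('orange',len(u),u.mean(),v.mean(),np.nanmedian(W[m>0],0),plane(ci,[[u.mean(),v.mean()]],.067))
top=near&(Z>.063)&(Z<.071)&(H>=5)&(H<=22)&(S>110);print('captop',cv2.minAreaRect(W[top][:,:2].astype(np.float32)),top.sum())
E
```

```text
time_s: 12.25
ee_pos: [0.4834, -0.3161, 0.2471]
eef_rot: [-2.531, -1.861, 0.014]
ft_force: [-0.0, -1.5, -1.3]
opening: 1.0
finger_force: 0.0
time_s: 13.08
ee_pos: [0.4867, -0.3084, 0.2478]
eef_rot: [3.128, 0.269, -0.009]
ft_force: [0.3, -1.4, 0.2]
opening: 0.997
finger_force: 0.0
time_s: 13.58
ee_pos: [0.452, -0.3131, 0.2483]
eef_rot: [3.136, 0.119, -0.007]
ft_force: [-0.1, 0.8, -0.1]
opening: 1.002
finger_force: 0.0
t 13.5833 p [ 0.452  -0.3131  0.2483] yaw_y -85.65 tilt [-0.0046 -0.0032 -1.    ] F [-0.1  0.8 -0.1] op 92.0 ff 0.0 q [ 0.97  0.31 -0.51  1.78  0.17  1.1  -1.09]
shift cm [3.2  0.71 9.81]
turn [0.003 0.005 0.01 ] after-turn shift [3.16 0.7  9.83]
rack ((0.49024438858032227, -0.32071757316589355), (0.14952711760997772, 0.050231486558914185), 3.643326759338379) 6457
orange 202 295.43564356435644 139.52970297029702 [ 0.48986408 -0.32050086  0.06691627] [[ 0.49100887 -0.32056688  0.067     ]]
captop ((0.4900038242340088, -0.3207170069217682), (0.01879366673529148, 0.008079856634140015), 4.634800434112549) 173
```

View pics/w4.png

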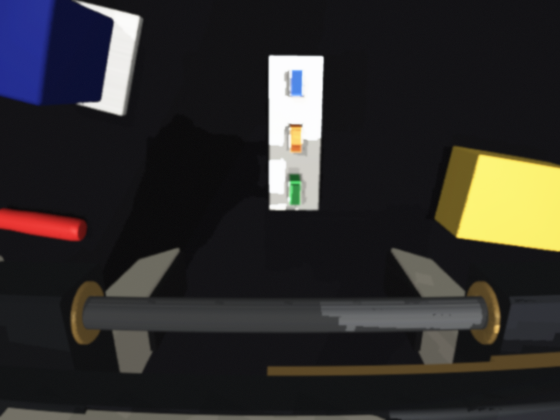

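The wrist view shows the rack with the amber cuvette's orange cap in the middle at (295,139), blue above and green below. The detector is at upper left and the tip box at right, clear of the fingers.

```bash
C="python3 -m creep"
$C '[{"delta_pos":[1.8,0.5,1],"turn":[0.003,0.005,0.012],"jaw":6},{"delta_pos":[1.95,0.5,2],"turn":[0,0,0],"jaw":6},{"delta_pos":[0,0,2.5],"turn":[0,0,0],"jaw":6},{"delta_pos":[0,0,2.5],"turn":[0,0,0],"jaw":6},{"delta_pos":[0,0,2],"turn":[0,0,0],"jaw":6},{"delta_pos":[0,0,1],"turn":[0,0,0],"jaw":6},{"delta_pos":[0,0,0],"turn":[0,0,0],"jaw":6},{"delta_pos":[0,0,0],"turn":[0,0,0],"jaw":6},{"delta_pos":[0,0,0],"turn":[0,0,0],"jaw":6}]'
python3 - <<'E'
from h import *
im,d,ci=grab('wrist','w5.png');W=cloud(d,ci);Z=W[...,2]
hsv=cv2.cvtColor(im,cv2.COLOR_RGB2HSV);H,S,V=[hsv[...,i].astype(int) for i in range(3)]
near=(abs(W[...,0]-.49)<.02)&(abs(W[...,1]+.319)<.03)
o=(H>=5)&(H<=22)&(S>110)
top=near&(Z>.063)&(Z<.071)&o
if top.sum():
    c=max(cv2.findContours(top.astype(np.uint8),0,2)[0],key=cv2.contourArea).reshape(-1,2)
    print('captop',cv2.minAreaRect(plane(ci,c,.067)[:,:2].astype(np.float32)),top.sum(),c.mean(0))
near=(abs(W[...,0]-.489)<.1)&(abs(W[...,1]+.319)<.05)
P=W[near&(Z>.025)&(Z<.035)&(S<60)][:,:2].astype(np.float32);print('rack',cv2.minAreaRect(P),len(P))
to(.490,-.3207,.033,93.65)
E
```

```text
time_s: 14.38
ee_pos: [0.4904, -0.3212, 0.1392]
eef_rot: [3.139, 0.099, 0.002]
ft_force: [0.5, 0.9, 0.1]
opening: 0.656
finger_force: 0.0
captop ((0.49128851294517517, -0.32044780254364014), (0.019503967836499214, 0.007764708250761032), 3.6148810386657715) 369 [284.52631579 215.15789474]
rack ((0.49006614089012146, -0.3206517696380615), (0.1504022181034088, 0.05034716799855232), 3.780543327331543) 10888
t 14.4333 p [ 0.4905 -0.3213  0.1395] yaw_y -86.4 tilt [ 0.0016 -0.0011 -1.    ] F [ 0.5 -0.1 -0. ] op 59.8 ff 0.0 q [ 0.9   0.5  -0.47  1.79  0.27  0.92 -1.2 ]
shift cm [-0.06 -0.08 10.65]
turn [ 0.001 -0.002 -0.001] after-turn shift [-0.04 -0.07 10.65]
```

```bash
C="python3 -m creep"
$C '[{"delta_pos":[0.05,-0.06,1.6],"turn":[0,0,0],"jaw":5},{"delta_pos":[0,0,2],"turn":[0,0,0],"jaw":5},{"delta_pos":[0,0,2],"turn":[0,0,0],"jaw":5},{"delta_pos":[0,0,2],"turn":[0,0,0],"jaw":5},{"delta_pos":[0,0,2],"turn":[0,0,0],"jaw":5},{"delta_pos":[0,0,0.5],"turn":[0,0,0],"jaw":4},{"delta_pos":[0,0,0],"turn":[0,0,0],"jaw":4},{"delta_pos":[0,0,0],"turn":[0,0,0],"jaw":4},{"delta_pos":[0,0,0],"turn":[0,0,0],"jaw":4}]'
python3 -c "from h import *;to(.4905,-.3206,.033,93.65)"
```

```text
time_s: 15.18
ee_pos: [0.4909, -0.3209, 0.0387]
eef_rot: [3.139, 0.099, 0.003]
ft_force: [-0.8, -0.3, 1.3]
opening: 0.439
finger_force: 0.0
t 15.1833 p [ 0.4909 -0.3209  0.0387] yaw_y -86.4 tilt [ 0.0017 -0.0013 -1.    ] F [-0.8 -0.3  1.3] op 40.3 ff 0.0 q [ 0.85  0.64 -0.41  1.84  0.36  0.74 -1.27]
shift cm [-0.04 -0.03  0.57]
turn [ 0.001 -0.002 -0.001] after-turn shift [-0.04 -0.03  0.57]
```

```bash
C="python3 -m creep"
$C '[{"delta_pos":[-0.03,-0.03,0.3],"turn":[0,0,0],"jaw":4},{"delta_pos":[0,0,0.2],"turn":[0,0,0],"jaw":4},{"delta_pos":[0,0,0],"turn":[0,0,0],"jaw":4},{"delta_pos":[0,0,0],"turn":[0,0,0],"jaw":2.5},{"delta_pos":[0,0,0],"turn":[0,0,0],"jaw":1.6},{"delta_pos":[0,0,0],"turn":[0,0,0],"jaw":0.6},{"delta_pos":[0,0,0],"turn":[0,0,0],"jaw":0.6},{"delta_pos":[0,0,0],"turn":[0,0,0],"jaw":0.6},{"delta_pos":[0,0,0],"turn":[0,0,0],"jaw":0.6},{"delta_pos":[0,0,0],"turn":[0,0,0],"jaw":0.6}]' 12
python3 -c "from h import *;to(.4905,-.3206,.2,93.65)"
```

```text
time_s: 16.02
ee_pos: [0.4893, -0.3199, 0.0319]
eef_rot: [-3.14, -0.099, 0.001]
ft_force: [0.7, -1.1, 1.0]
opening: 0.136
finger_force: 12.0
t 16.0167 p [ 0.4893 -0.3199  0.0319] yaw_y -86.4 tilt [-8.e-04  3.e-04 -1.e+00] F [ 0.7 -1.1  1. ] op 12.5 ff 12.00000062584877 q [ 0.84  0.65 -0.4   1.84  0.36  0.73 -1.27]
shift cm [  0.11   0.07 -16.81]
turn [-0.     0.001 -0.001] after-turn shift [  0.12   0.07 -16.81]
```

```bash
C="python3 -m creep"
$C '[{"delta_pos":[0,0,-0.5],"turn":[0,0,0],"jaw":0.6},{"delta_pos":[0,0,-1],"turn":[0,0,0],"jaw":0.6},{"delta_pos":[0,0,-1.5],"turn":[0,0,0],"jaw":0.6},{"delta_pos":[0,0,-2],"turn":[0,0,0],"jaw":0.6},{"delta_pos":[0,0,-2],"turn":[0,0,0],"jaw":0.6},{"delta_pos":[0,0,-2],"turn":[0,0,0],"jaw":0.6},{"delta_pos":[0,0,-2],"turn":[0,0,0],"jaw":0.6},{"delta_pos":[0,0,-2],"turn":[0,0,0],"jaw":0.6},{"delta_pos":[0,0,-2],"turn":[0,0,0],"jaw":0.6},{"delta_pos":[0,0,-1],"turn":[0,0,0],"jaw":0.6}]' 15
$C '[{"delta_pos":[0,0,-0.5],"turn":[0,0,0],"jaw":0.6},{"delta_pos":[0,0,0],"turn":[0,0,0],"jaw":0.6},{"delta_pos":[0,0,0],"turn":[0,0,0],"jaw":0.6}]'
python3 - <<'E'
from h import *
to(.5753,-.0038,.2,-11.2)
im,d,ci=grab('wrist','w6.png');W=cloud(d,ci)
s=r.state()['ee_pos'];print(proj(ci,[s,np.array(s)+[0,0,.035],np.array(s)-[0,0,.017]]))
E
```

```text
time_s: 16.85
ee_pos: [0.4907, -0.3203, 0.1955]
eef_rot: [3.138, 0.099, 0.004]
ft_force: [0.4, -1.0, -0.7]
opening: 0.137
finger_force: 15.0
time_s: 17.1
ee_pos: [0.4889, -0.3198, 0.1963]
eef_rot: [-3.139, -0.099, 0.003]
ft_force: [-0.6, -0.7, -0.6]
opening: 0.133
finger_force: 15.0
t 17.1 p [ 0.4889 -0.3198  0.1963] yaw_y -86.4 tilt [-1.6e-03  7.0e-04 -1.0e+00] F [-0.6 -0.7 -0.6] op 12.2 ff 14.999945014715195 q [ 0.92  0.43 -0.49  1.75  0.23  1.03 -1.17]
shift cm [ 10.61 -30.99  -0.36]
turn [-2.000e-03  1.000e-03 -1.313e+00] after-turn shift [32.67  2.34 -0.37]
[[283.72434179 269.44562787]
 [283.48754407 310.64848623]
 [283.81027948 254.5678083 ]]
```

View pics/w6.png

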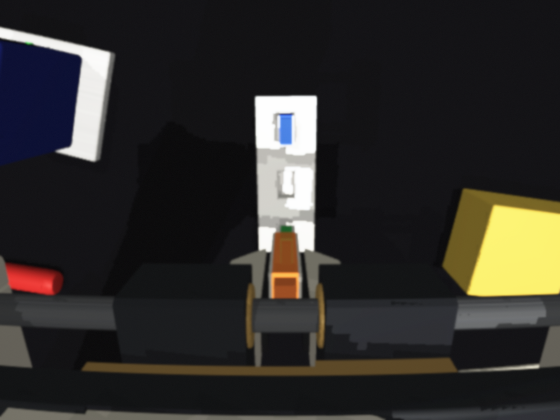

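The wrist view shows the amber cuvette between the pads, gripped on its frosted sides, with its clear end face towards the camera (about (285,250)). Its pocket is empty and the other two cuvettes are in place.

```bash
cat >> h.py <<'E'
def held():
    s=r.state();R=Rot.from_rotvec(s['eef_rot']).as_matrix();p=np.array(s['ee_pos'])
    im,d,ci=grab('wrist');W=cloud(d,ci);hsv=cv2.cvtColor(im,cv2.COLOR_RGB2HSV)
    T=(W-p)@R
    m=(hsv[...,0]<25)&(hsv[...,1]>110)&(abs(T[...,1])<.012)&(abs(T[...,0])<.025)&(T[...,2]>-.045)&(T[...,2]<.03)
    Q=T[m];print(m.sum(),'min',np.percentile(Q,1,axis=0).round(4),'max',np.percentile(Q,99,axis=0).round(4))
    f=Q[(Q[:,2]>-.02)];k=np.polyfit(f[:,2],f[:,0],1);print('end face x=%.4f at tcp, slope %.4f'%(k[1],k[0]),len(f),'ymid',np.mean(np.percentile(f[:,1],[2,98])).round(4), 'resid',np.std(f[:,0]-np.polyval(k,f[:,2])))
    for a in np.arange(-.02,.02,.005):
        g=f[(f[:,2]>=a)&(f[:,2]<a+.005)]
        if len(g): print(round(a,3),len(g),np.median(g,0).round(4),g[:,1].min().round(4),g[:,1].max().round(4))
E
python3 - <<'E'
from h import *
held()
E
C="python3 -m creep"
$C '[{"delta_pos":[0,0,0],"turn":[0,0,-0.05],"jaw":0.6},{"delta_pos":[0,0,0],"turn":[0,0,-0.1],"jaw":0.6},{"delta_pos":[0,0,0],"turn":[0,0,-0.11],"jaw":0.6},{"delta_pos":[0,0,0],"turn":[0,0,-0.11],"jaw":0.6},{"delta_pos":[0,0,0],"turn":[0,0,-0.11],"jaw":0.6},{"delta_pos":[0,0,0],"turn":[0,0,-0.11],"jaw":0.6},{"delta_pos":[0,0,0],"turn":[0,0,-0.11],"jaw":0.6},{"delta_pos":[0,0,0],"turn":[0,0,-0.11],"jaw":0.6},{"delta_pos":[0,0,0],"turn":[0,0,-0.11],"jaw":0.6},{"delta_pos":[0,0,0],"turn":[0,0,-0.11],"jaw":0.6}]'
$C '[{"delta_pos":[0,0,0],"turn":[0,0,-0.11],"jaw":0.6},{"delta_pos":[0,0,0],"turn":[0,0,-0.1],"jaw":0.6},{"delta_pos":[0,0,0],"turn":[0,0,-0.073],"jaw":0.6},{"delta_pos":[0,0,-0.5],"turn":[0,0,0],"jaw":0.6},{"delta_pos":[0,0,-0.5],"turn":[0,0,0],"jaw":0.6},{"delta_pos":[0,0,0],"turn":[0,0,0],"jaw":0.6},{"delta_pos":[0,0,0],"turn":[0,0,0],"jaw":0.6}]'
python3 -c "from h import *;to(.5753,-.0038,.205,-11.2)"
```

```text
1624 min [ 0.0041 -0.0047 -0.036 ] max [0.0129 0.0053 0.0147]
end face x=0.0124 at tcp, slope 0.0011 699 ymid 0.0003 resid 0.0002507168146548878
-0.02 126 [ 0.0124  0.0004 -0.0174] -0.0046 0.0053
-0.015 116 [ 0.0124  0.0002 -0.0125] -0.0047 0.005
-0.01 103 [ 0.0124  0.0004 -0.0075] -0.0044 0.0051
-0.005 101 [ 0.0124  0.0004 -0.0024] -0.0045 0.0053
0.0 86 [ 0.0124 -0.0001  0.0025] -0.0047 0.005
0.005 86 [0.0125 0.0004 0.0075] -0.0043 0.0051
0.01 72 [0.0125 0.0006 0.0125] -0.0044 0.0052
0.015 9 [ 0.0121 -0.0011  0.0157] -0.0026 0.0033
time_s: 18.03
ee_pos: [0.4887, -0.3195, 0.1955]
eef_rot: [-2.677, -1.638, 0.002]
ft_force: [0.5, -0.4, -0.6]
opening: 0.137
finger_force: 15.0
time_s: 18.62
ee_pos: [0.4897, -0.32, 0.2072]
eef_rot: [-2.428, -1.993, 0.0]
ft_force: [0.2, 0.1, -0.5]
opening: 0.137
finger_force: 15.0
t 18.6167 p [ 0.4897 -0.32    0.2072] yaw_y -11.26 tilt [-3.e-04 -0.e+00 -1.e+00] F [ 0.2  0.1 -0.5] op 12.6 ff 14.99999150633812 q [ 1.12  0.48 -0.78  1.73  0.38  1.09  0.03]
shift cm [32.69  2.22  0.22]
turn [-0.     0.    -0.001] after-turn shift [32.68  2.26  0.22]
```

```bash
C="python3 -m creep"
$C '[{"delta_pos":[1.5,0.1,0],"turn":[0,0,0],"jaw":0.6},{"delta_pos":[2.5,0.2,0],"turn":[0,0,0],"jaw":0.6},{"delta_pos":[3,0.2,0],"turn":[0,0,0],"jaw":0.6},{"delta_pos":[3,0.2,0],"turn":[0,0,0],"jaw":0.6},{"delta_pos":[3,0.2,0],"turn":[0,0,0],"jaw":0.6},{"delta_pos":[3,0.2,0],"turn":[0,0,0],"jaw":0.6},{"delta_pos":[3,0.2,0],"turn":[0,0,0],"jaw":0.6},{"delta_pos":[3,0.2,0],"turn":[0,0,0],"jaw":0.6},{"delta_pos":[3,0.2,0],"turn":[0,0,0],"jaw":0.6},{"delta_pos":[3,0.2,0],"turn":[0,0,0],"jaw":0.6}]'
$C '[{"delta_pos":[2.5,0.2,0],"turn":[0,0,0],"jaw":0.6},{"delta_pos":[1.5,0.1,0],"turn":[0,0,0],"jaw":0.6},{"delta_pos":[0,0,0],"turn":[0,0,0],"jaw":0.6},{"delta_pos":[0,0,0],"turn":[0,0,0],"jaw":0.6},{"delta_pos":[0,0,0],"turn":[0,0,0],"jaw":0.6}]'
python3 - <<'E'
from h import *
held()
to(.5751,-.0050,.0919,-11.2)
im,d,ci=grab('wrist');W=cloud(d,ci);Z=W[...,2]
for n,lo,hi,h in(('spindle',.06,.072,.067),('ped',.040,.05,.045)):
    m=(np.hypot(W[...,0]-.575,W[...,1]+.003)<.03)&(Z>lo)&(Z<hi);print(n,m.sum())
bench(W,im)
E
```

```text
time_s: 19.45
ee_pos: [0.5621, -0.0461, 0.207]
eef_rot: [-2.426, -1.994, 0.001]
ft_force: [-0.4, -0.2, 0.5]
opening: 0.135
finger_force: 15.0
time_s: 19.87
ee_pos: [0.5725, -0.0107, 0.2067]
eef_rot: [-2.427, -1.994, 0.002]
ft_force: [0.3, -1.1, -0.3]
opening: 0.135
finger_force: 15.0
1622 min [ 0.0041 -0.0054 -0.0361] max [0.0131 0.0046 0.014 ]
end face x=0.0126 at tcp, slope 0.0011 690 ymid -0.0005 resid 0.0002437249723636015
-0.02 129 [ 0.0126 -0.0004 -0.0175] -0.0053 0.0045
-0.015 115 [ 0.0126 -0.0008 -0.0124] -0.0054 0.0043
-0.01 100 [ 0.0125 -0.0004 -0.0075] -0.0051 0.0044
-0.005 100 [ 0.0125 -0.0004 -0.0027] -0.0053 0.0044
0.0 93 [ 0.0126 -0.0008  0.0026] -0.0054 0.0042
0.005 78 [ 0.0126 -0.0004  0.0078] -0.0051 0.0044
0.01 72 [ 0.0126 -0.0004  0.0124] -0.0052 0.0045
0.015 3 [ 0.0122 -0.0043  0.0154] -0.0048 0.0035
t 19.9167 p [ 0.5726 -0.0114  0.2067] yaw_y -11.26 tilt [-1.5e-03 -6.0e-04 -1.0e+00] F [-0.6 -0.9 -0.4] op 12.5 ff 14.999828785657883 q [ 0.61  0.48 -0.84  1.76  0.4   1.08 -0.56]
shift cm [ 0.69  0.14 11.47]
turn [-0.001  0.001 -0.001] after-turn shift [ 0.68  0.12 11.48]
spindle 546
ped 1043
det [ 0.5515 -0.1149] [0.0234 0.0358] 79.19 px [262 332] [308 357]
[[0.5317000150680542, -0.12300000339746475], [0.5669000148773193, -0.12970000505447388], [0.5712000131607056, -0.10670000314712524], [0.5360999703407288, -0.10000000149011612]]
lamp [0.594  0.0904] [0.0599 0.0842] 78.65 px [219   0] [357 100]
[[0.5468000173568726, 0.06939999759197235], [0.6294000148773193, 0.052799999713897705], [0.6412000060081482, 0.11150000244379044], [0.5586000084877014, 0.12809999287128448]]
```

```bash
C="python3 -m creep"
$C '[{"delta_pos":[0.35,0.07,0.5],"turn":[-0.001,0.001,0.001],"jaw":0.6},{"delta_pos":[0.3,0.06,1],"turn":[0,0,0],"jaw":0.6},{"delta_pos":[0,0,1.8],"turn":[0,0,0],"jaw":0.6},{"delta_pos":[0,0,1.8],"turn":[0,0,0],"jaw":0.6},{"delta_pos":[0,0,1.8],"turn":[0,0,0],"jaw":0.6},{"delta_pos":[0,0,1.8],"turn":[0,0,0],"jaw":0.6},{"delta_pos":[0,0,1],"turn":[0,0,0],"jaw":0.6},{"delta_pos":[0,0,0.8],"turn":[0,0,0],"jaw":0.6},{"delta_pos":[0,0,0],"turn":[0,0,0],"jaw":0.6},{"delta_pos":[0,0,0],"turn":[0,0,0],"jaw":0.6}]'
$C '[{"delta_pos":[0,0,0],"turn":[0,0,0],"jaw":0.6},{"delta_pos":[0,0,0],"turn":[0,0,0],"jaw":0.6},{"delta_pos":[0,0,0],"turn":[0,0,0],"jaw":0.6}]'
python3 - <<'E'
from h import *
to(.5751,-.0050,.0919,-11.2)
held()
to(.5751,-.0050,.0919,-11.2)
E
```

```text
time_s: 20.8
ee_pos: [0.5756, -0.0039, 0.1018]
eef_rot: [-2.427, -1.993, -0.002]
ft_force: [0.2, 1.0, 0.6]
opening: 0.138
finger_force: 15.0
time_s: 21.05
ee_pos: [0.5762, -0.0041, 0.1029]
eef_rot: [2.428, 1.993, 0.003]
ft_force: [-0.6, -0.4, -0.8]
opening: 0.138
finger_force: 15.0
t 21.05 p [ 0.5762 -0.0041  0.1029] yaw_y -11.23 tilt [ 2.e-03  9.e-04 -1.e+00] F [-0.6 -0.4 -0.8] op 12.6 ff 14.999877512454987 q [ 0.53  0.61 -0.75  1.83  0.52  0.91 -0.66]
shift cm [-0.12 -0.1   1.1 ]
turn [ 0.002 -0.001 -0.001] after-turn shift [-0.11 -0.09  1.1 ]
1640 min [ 0.0034 -0.0057 -0.036 ] max [0.0131 0.0046 0.015 ]
end face x=0.0126 at tcp, slope 0.0000 704 ymid -0.0005 resid 0.0002485678342841269
-0.02 119 [ 0.0126 -0.0004 -0.0177] -0.0053 0.0045
-0.015 123 [ 0.0126 -0.0004 -0.0128] -0.0054 0.0043
-0.01 102 [ 0.0126 -0.0004 -0.0075] -0.0055 0.0044
-0.005 96 [ 0.0126 -0.0006 -0.0025] -0.0053 0.0045
0.0 92 [ 0.0126 -0.0008  0.0025] -0.0054 0.0042
0.005 74 [ 0.0126 -0.0004  0.0075] -0.0051 0.0043
0.01 82 [ 0.0125 -0.0006  0.0124] -0.0052 0.0044
0.015 16 [ 0.0126 -0.0001  0.0156] -0.0048 0.0035
t 21.1 p [ 0.5761 -0.0041  0.1027] yaw_y -11.24 tilt [ 0.0018  0.001  -1.    ] F [0.3 0.2 0.8] op 12.5 ff 14.999917298555374 q [ 0.53  0.61 -0.75  1.83  0.52  0.91 -0.66]
shift cm [-0.11 -0.08  1.08]
turn [ 0.002 -0.001 -0.001] after-turn shift [-0.11 -0.08  1.08]
```

```bash
C="python3 -m creep"
$C '[{"delta_pos":[-0.1,-0.06,0.5],"turn":[0.002,-0.001,0],"jaw":0.6},{"delta_pos":[0,0,0.4],"turn":[0,0,0],"jaw":0.6},{"delta_pos":[0,0,0.1],"turn":[0,0,0],"jaw":0.6},{"delta_pos":[0,0,0],"turn":[0,0,0],"jaw":0.6},{"delta_pos":[0,0,0],"turn":[0,0,0],"jaw":0.6},{"delta_pos":[0,0,0],"turn":[0,0,0],"jaw":0.6},{"delta_pos":[0,0,0],"turn":[0,0,0],"jaw":0.6}]'
python3 - <<'E'
from h import *
im,d,ci=grab('wrist','w7.png')
i2,d2,c2=grab('side')
s=np.array(r.state()['ee_pos']);q=proj(c2,[[.5753,-.0038,.09]])[0];print('side spot px',q)
q=q.astype(int);cv2.imwrite('pics/s7.png',cv2.resize(i2[q[1]-50:q[1]+50,q[0]-65:q[0]+65,::-1],None,fx=6,fy=6,interpolation=2))
to(.5751,-.0050,.0919,-11.2)
E
```

```text
time_s: 21.68
ee_pos: [0.5749, -0.0048, 0.092]
eef_rot: [-2.427, -1.993, 0.001]
ft_force: [-0.5, -0.4, -0.4]
opening: 0.13
finger_force: 15.0
side spot px [256.30889644 245.59635929]
t 21.7833 p [ 0.5748 -0.0049  0.092 ] yaw_y -11.22 tilt [-1.6e-03  6.0e-04 -1.0e+00] F [-0.6  0.4 -0.5] op 12.8 ff 14.99995931982994 q [ 0.52  0.62 -0.74  1.84  0.53  0.89 -0.67]
shift cm [-0.01  0.03  0.01]
turn [-0.002 -0.    -0.   ] after-turn shift [-0.01  0.03  0.01]
```

View pics/s7.png

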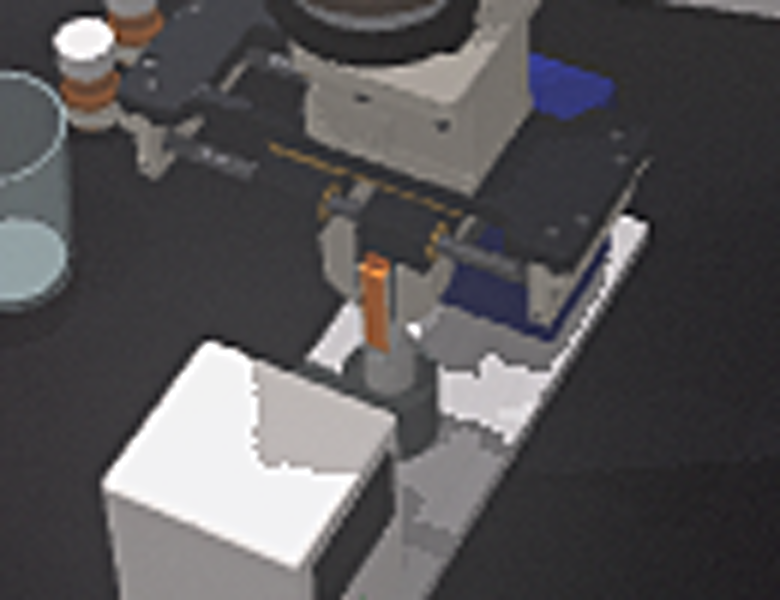

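View pics/w7.png

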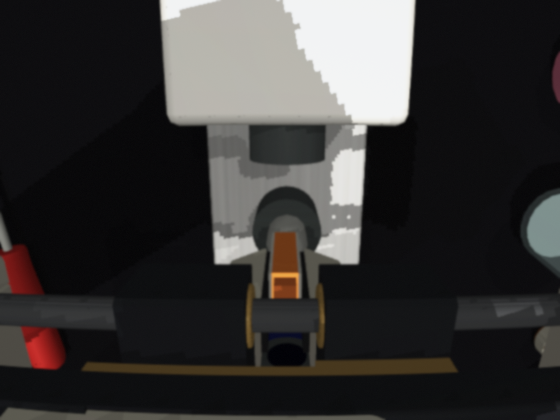

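The side crop shows the cuvette upright over the spindle (near (376,310)) and clear of it. The wrist view shows cuvette, spindle and lens barrel lined up around column 286, with the clear end face towards the lamp.

```bash
python3 -c "from h import *;print(r.finish_job())"
```

```text
the job is handed in; nothing more can be done
None
```

The job is handed in after about 22 s of robot time: the green roll stands on its end in the largest blue tray, and the arm holds the amber cuvette upright by its frosted faces, its window within about 1 mm of the light spot by my measurements and touching nothing.

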